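Shift the bottle mixer to the pegged speed

ROBOT

A 6-joint arm with a two-finger parallel gripper is mounted at the origin on the work surface. World frame = base frame: x ahead of the robot, y to its left, z up, the work surface at z = 0. Lengths are in m, angles in degrees, forces in N, time in s.
With the tool pointing down it reaches from about 0.4 to 0.825 m from the base axis. Payload 7 kg.
Tool frame: the origin (TCP) lies at the very end of the fingers, on their centre line; the grasp point (between the pads) lies 19 mm behind it; z points along the fingers, y is the direction in which the jaws open and shut (so a half turn about z gives the same grasp; the last joint's range is limited). The gripper opens to 88 mm and grips with 3 to 60 N. Pads are 19 mm wide; open, the fingers measure 130 mm over their backs; the gripper's body (78 mm by 193 mm) begins 47 mm behind the grasp point.
Start: joints at [-50.873, 20.546, 0.682, 0, -70.136, -16.507], TCP at [0.26, -0.623, 0.227] pointing down, gripper open.
Joint ranges: [-176.03, 176.03], [-82.01, 121.73], [-58.28, 71.71], [-173.87, 95.51], [-174.79, -0.11], [-173.66, 173.66]. Speed limits (degrees/s): [136.94, 136.94, 172.46, 180, 180, 180].

INTERFACE

Orientations are given as [roll, pitch, yaw] about the fixed x, y, z axes, in that order (R = Rz(yaw) Ry(pitch) Rx(roll)).
In Python, from plant import telemetry, optics, ctrl gives the robot as it stands.
- The arm moves only by the tool servo_tool, never from a script. Its argument "rows" is a list of rows, each a list of 3 entries, a list of its own where there are three numbers: the shift along the tool's x, y, z in m, then the turn, a rotation vector about the tool's x, y, z in units of 6 degrees (1.0 is 6 degrees), then the closure, from 0 (fully open) to 1 (shut). A call has 1 to 20 rows; each row shifts and turns the commanded pose from where the row before left it, along the tool's axes as they then stand; what a row does not reach is not made up. A row lasts 1/12 s, in which the tool goes at most 41.7 mm and 7.16 degrees, less where a joint would pass 70% of its speed; a pose out of reach is approached as far as the arm can. A call is refused whole if a number of a shift passes 0.0417 or a number of a turn 1, either way. A call with a gripper value outside its range is refused whole. The fingers move at their own pace and stop on an object; the grip force is fixed at half the most. Time passes only in rows, so rows that do not move let the fingers close. It gives the time, the measured TCP pose, the force and the opening at its end, in the units of the state.
- telemetry.get_obs(): the state, without advancing time (a new reading comes with each control period).
- optics.snapshot(name): name is "scene" or "top" or "wrist"; returns the picture (420x560x3 uint8, red, green, blue); there is no depth.
- optics.camera_info(name): a dict with "mtx" (3x3 intrinsics, pixels), "D" ([k1, k2, p1, p2, k3] as OpenCV has them; the pictures are not rectified), "rvec" (rotation vector, rad) and "tvec" (3), from world to camera coordinates, as OpenCV has them. Camera axes: x right, y down, z forward; pixel columns grow to the right and rows downward; lengths in m; the calibration is good to about 2 mm. A picture is of the moment at which its call begins: read the wrist's pose just before it. camera_info takes no time and is no camera call; for the wrist camera it gives the pose at the moment of the call.
- ctrl.close_job(): hands the job in, once; it reports no verdict.
The state is a dict: "clock": time; "joint_pos": joint angles; "qvel": joint speeds; "tau": joint torques, N m; "tool_pos": TCP position; "orientation": TCP orientation; "force": force on the tool from outside, world axes, zero at the start; "moment": the same for the moment, N m; "opening": finger opening in m.
Only numpy, scipy, OpenCV 4.12 (cv2) and the standard library are available. Lean on these libraries where they do the work, as an engineer would, in place of code of your own. Each camera call takes 0.05 s, during which the arm holds its last target.

TASK

The bottle mixer's gear lever is parked in the short middle slot of its gate. With the fingertips, push the lever out into the cross channel, along it, and fully home into the corner slot that has the tall round-headed peg at its end, without running into any other corner slot. Only push: do not pull up the lever's spring-loaded knob, and leave the bottles and everything else on the mixer and counter where they stand.

Things in the scene. Friction and masses are not known exactly. Their poses are not given: they have to be found in the camera images.
- mixer: Bottle mixer, fixed; sizes in mm. Origin at counter level under the gear gate's centre; x to the machine's rear (away from the robot at yaw 0), y to its left, z up. Housing x -85 to 85, y -150 to 150, top z 100; low rear deck x 85 to 200, z 60, with a clamped bottle (x 115 to 185, up to z 126).
- gate_mid (a point): Centre of the steel gate plate's top (144 x 144, top 110 above the counter), axes as the mixer's. Slots 14 wide, about this point: cross channel along y at x 0 (y -37 to 37); four corner slots along x at y +30 and -30, from the channel to x +33 (rear) and x -33 (front). A marker stands at the outer corner of each corner slot's end, at x +-52, y +-48.
- park_end (a point): Front end of the park slot, 14 wide, at x -33, y 0 from the gate's centre, on the plate's top; the slot runs along x from here to the cross channel. Opposite it the channel has a solid wall.
- peg: The tall marker: blackened steel peg 18 tall, stem 10 across, with a round flat head 28 across, fixed on the gate plate at the outer corner of the wanted slot's end; any of the four. Origin at its foot on the plate (z 110 above the counter).
- plug_a: One of three low markers: flat blackened steel disc 8 across and 3 high, fixed at the outer corner of one of the other three slots' ends. Origin at its foot.
- plug_b: One of three low markers: flat blackened steel disc 8 across and 3 high, fixed at the outer corner of one of the other three slots' ends. Origin at its foot.
- plug_c: One of three low markers: flat blackened steel disc 8 across and 3 high, fixed at the outer corner of one of the other three slots' ends. Origin at its foot.
- swing_across (a joint): Lean of the gear lever sideways, rad: 0 upright (park column), + towards the mixer's +y; about +0.29 and -0.29 in the outer columns. Lever: steel rod 10 across, pivot at mixer z 5. Friction keeps it where it is left; 2 to 3 N at the knob moves it; the gate's walls stop it.
- swing_along (a joint): Lean of the gear lever fore and aft, rad: 0 in the cross channel, + towards the mixer's +x (rear); about +0.25 fully home in a rear slot, -0.25 fully home in a front slot. At the start it is between about -0.25 and -0.14, in the park slot.
- lever_gate (a point): Point on the lever's axis, 100 from the pivot (upright: 105 above the counter, within the gate plate). Fully home in a corner slot it is about 25 from the channel's centre line and about 34 horizontally from that slot's marker.
- knob_mid (a point): Centre of the lever's knob: an upright black barrel 26 across and 36 tall on the lever's axis, its centre 168 from the pivot (upright: 173 above the counter, knob from 155 to 191). It moves about 48 sideways to an outer column and 42 fore or aft to a slot's end, and sinks up to 12 as the lever leans.
- knob (a joint): Rise of the knob along the lever, m: 0 down. It is a spring-loaded lift collar: the spring holds it down with 10 N and it rises only if pulled up.
- vial_l: small amber glass bottle with a white cap, 28 across and 50 tall, loose, standing on the mixer's top to the left (+y) of the gate; origin under its centre
- vial_r: the same kind of small bottle, loose, standing on the mixer's top to the right (-y) of the gate; origin under its centre
- jar: amber jar, 72 across and 100 tall, loose on the counter, left; origin under its centre
- bottle: amber bottle, 52 across and 130 tall, loose on the counter, right; origin under its centre
- mortar: white porcelain bowl, 90 across and 60 tall, loose on the counter, right; origin under its centre
- spatula: spatula 170 long lying flat, loose on the counter, left; origin under its centre (about mid-length)

How it is judged:
By the outcome, as a careful person would: the job done as asked, in the order asked, and still so for the second after the job is handed in, with the robot touching nothing.
It also fails if it takes over 48 s, if anything falls off the work surface, if the arm or the gripper's body presses on something with over 40 N, if the wrist force passes 120 N, or if a joint passes its speed limit or range.

## Working session

There is one attempt and no reset: what is moved stays moved. The work goes in short steps, Python scripts to look and compute and a tool call to move; the robot and the scene stay as the last step left them, time stands still between calls to the robot, and variables do not carry over. Pictures are saved under pics/ and viewed, and the job is handed in when it is done.

Besides the shell and the picture viewer there is one more tool, called after "Call:" as name(argument=value, ...), one argument or row to a line, values as JSON. servo_tool: Moves the arm, as the interface text tells. Its arguments: {"type":"object","properties":{"rows":{"type":"array"}},"required":["rows"]}

```bash
mkdir -p pics; ls
python3 - <<'E'
from plant import telemetry, optics
import cv2
print(telemetry.get_obs())
for n in ["scene","top","wrist"]:
    im=optics.snapshot(n); cv2.imwrite(f"pics/{n}0.png",im[:,:,::-1]); i=optics.camera_info(n); print(n,i)
E
```

```text
pics
{'clock': 0.0, 'joint_pos': array([-5.08729853e+01,  2.05907562e+01,  6.33539017e-01, -1.97059732e-02,
       -7.01341183e+01, -1.65068104e+01]), 'qvel': array([ 0.05063427,  0.03815042,  0.00926832, -0.075317  , -0.01665934,
        0.00607025]), 'tau': array([ 4.46336317e-04, -5.82717705e+01,  2.93055207e+01,  6.99754760e+00,
        6.86664323e-03, -1.55706061e-04]), 'tool_pos': array([ 0.25940824, -0.62264255,  0.22562985]), 'orientation': array([ 1.79907165e+02, -8.19218228e-03, -1.57386500e+02]), 'force': array([-0.7454257 , -0.01053712,  0.13225167]), 'moment': array([-0.0080023 ,  0.00871488, -0.03722017]), 'opening': 0.08772145995012633}
scene {'mtx': array([[470.84839208,   0.        , 278.36755511],
       [  0.        , 470.84839208, 214.20871149],
       [  0.        ,   0.        ,   1.        ]]), 'D': array([-0.03496859,  0.        ,  0.        ,  0.        ,  0.        ]), 'rvec': array([ 2.09733166,  0.58067112, -0.30541786]), 'tvec': array([-0.38857227, -0.02816638,  1.63899056])}
top {'mtx': array([[481.62943153,   0.        , 288.15918496],
       [  0.        , 481.62943153, 203.90905926],
       [  0.        ,   0.        ,   1.        ]]), 'D': array([-0.06314782,  0.        ,  0.        ,  0.        ,  0.        ]), 'rvec': array([ 2.14665535, -2.11174302,  0.16817205]), 'tvec': array([-0.00885141,  0.49858282,  1.538549  ])}
wrist {'mtx': array([[361.35562482,   0.        , 277.18506606],
       [  0.        , 361.35562482, 211.04720129],
       [  0.        ,   0.        ,   1.        ]]), 'D': array([0.03122849, 0.        , 0.        , 0.        , 0.        ]), 'rvec': array([-1.64202455, -2.46095486, -0.36436635]), 'tvec': array([ 0.67528396, -0.03620548,  0.39074933])}
```

View pics/scene0.png

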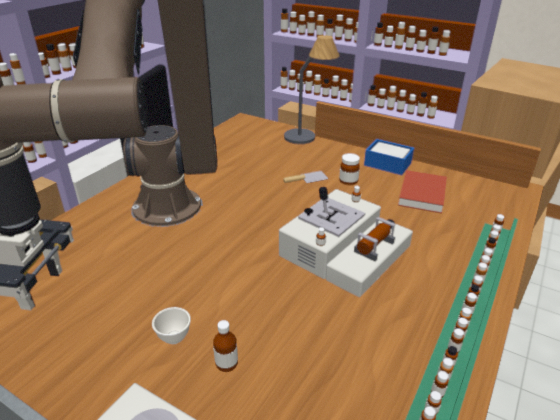

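View pics/top0.png

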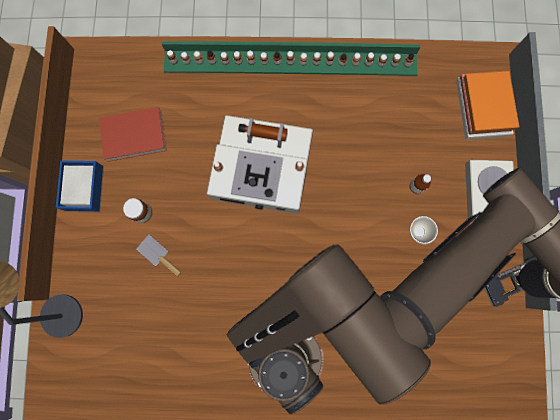

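View pics/wrist0.png

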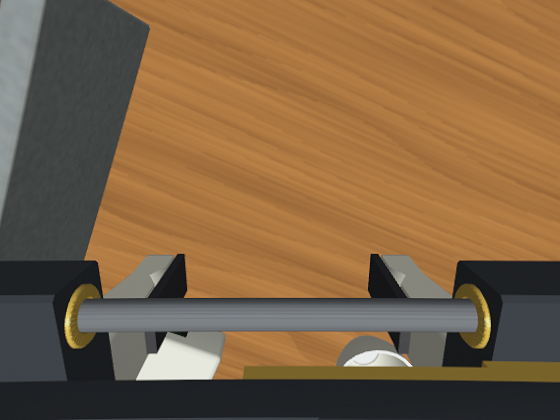

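Run:
```python
import cv2
im=cv2.imread("pics/top0.png")
c=im[90:250,200:380]
cv2.imwrite("pics/topcrop.png",cv2.resize(c,None,fx=4,fy=3.7,interpolation=cv2.INTER_CUBIC))
im=cv2.imread("pics/scene0.png")
```

```text
(no output)
```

View pics/topcrop.png

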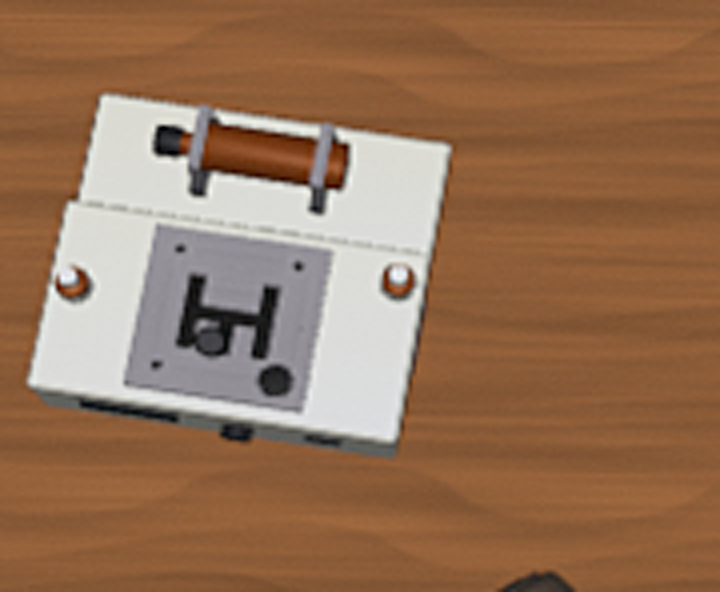

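The top view shows the mixer slightly rotated. The peg head (crop 275,380) is at the front right (-x, -y), the small plugs are at the other three corners, and the knob (crop 210,340) is in the front park slot. Next I'll measure it.

```bash
cat > h.py <<'E'
import numpy as np, cv2
def ray(info,px):
    n=cv2.undistortPoints(np.array(px,float).reshape(-1,1,2),info["mtx"],info["D"]).reshape(-1,2)
    R=cv2.Rodrigues(info["rvec"])[0]; c=-R.T@info["tvec"]
    return c,np.c_[n,np.ones(len(n))]@R
def onplane(info,px,z):
    c,d=ray(info,px); return c+d*((z-c[2])/d[:,2])[:,None]
def proj(info,P): return cv2.projectPoints(np.array(P,float).reshape(-1,3),info["rvec"],info["tvec"],info["mtx"],info["D"])[0].reshape(-1,2)
E
python3 - <<'E'
from plant import optics
from h import *
im=cv2.imread("pics/top0.png"); i=optics.camera_info("top")
# plate mask: greyish purple
b,g,r=[im[:,:,k].astype(int) for k in range(3)]
m=((b<190)&(b>110)&(abs(r-b)<30)&(abs(r-g)<30)).astype(np.uint8); m[:,:200]=0;m[:,380:]=0;m[:135]=0;m[205:]=0
m=cv2.morphologyEx(m,cv2.MORPH_OPEN,np.ones((3,3)))
n,l,s,c=cv2.connectedComponentsWithStats(m); k=1+np.argmax(s[1:,4]); print(s[k],c[k])
cs,_=cv2.findContours((l==k).astype(np.uint8),cv2.RETR_EXTERNAL,cv2.CHAIN_APPROX_NONE)
cc=max(cs,key=cv2.contourArea)[:,0,:]
P=onplane(i,cc,0.110)
rect=cv2.minAreaRect((P[:,:2]*1000).astype(np.float32)); print("plate",rect)
# dark blobs
for th in (60,90):
  d=((im.max(2)<th)).astype(np.uint8); d[:,:200]=0;d[:,380:]=0;d[:145]=0;d[205:]=0
  n,l,s,c=cv2.connectedComponentsWithStats(d)
  for q in range(1,n): print(th,s[q],c[q].round(1),onplane(i,c[q],0.111)[0].round(4))
R=cv2.Rodrigues(i["rvec"])[0];print("cam",-R.T@i["tvec"])
vis=cv2.drawContours(im.copy(),[cc.reshape(-1,1,2)],-1,(0,255,0),1)[130:210,210:330]
cv2.imwrite("pics/v1.png",cv2.resize(vis,None,fx=6,fy=6,interpolation=cv2.INTER_NEAREST))
E
```

```text
[ 231  151   52   51 1648] [256.55703883 174.76941748]
plate ((577.7073364257812, 99.73513793945312), (145.19580078125, 146.2068328857422), 81.36936950683594)
60 [278 145   2   2   3] [278.3 145.7] [0.6758 0.0333 0.111 ]
60 [244 157   2   1   2] [244.5 157. ] [0.6368 0.1406 0.111 ]
60 [274 161   1   2   2] [274.  161.5] [0.6233 0.046  0.111 ]
60 [244 165  25  22 211] [255.9 176.4] [0.5739 0.1023 0.111 ]
60 [221 168   1   1   1] [221. 168.] [0.5996 0.2144 0.111 ]
60 [238 188   2   1   2] [238.5 188. ] [0.5355 0.1562 0.111 ]
60 [265 189   8   8  47] [268.3 192.4] [0.5228 0.0616 0.111 ]
60 [220 198  25   6  48] [231.6 200.6] [0.4948 0.1765 0.111 ]
90 [278 145   3   3   7] [279.  145.7] [0.6757 0.0311 0.111 ]
90 [244 157   2   1   2] [244.5 157. ] [0.6368 0.1406 0.111 ]
90 [274 161   2   2   3] [274.3 161.7] [0.6227 0.0449 0.111 ]
90 [244 164  26  23 275] [255.5 176.8] [0.5724 0.1035 0.111 ]
90 [220 167   2   4   5] [220.6 168.6] [0.5976 0.2156 0.111 ]
90 [298 169   4   2   4] [299.5 169.8] [ 0.5975 -0.0356  0.111 ]
90 [217 170   1   1   1] [217. 170.] [0.5929 0.2269 0.111 ]
90 [305 173   1   4   4] [305.  174.5] [ 0.5823 -0.0532  0.111 ]
90 [304 179   1   4   4] [304.  180.5] [ 0.5628 -0.0503  0.111 ]
90 [303 185   1   4   4] [303.  186.5] [ 0.5434 -0.0473  0.111 ]
90 [238 188   2   2   3] [238.3 188.3] [0.5344 0.1567 0.111 ]
90 [265 189   8   8  54] [268.4 192.5] [0.5224 0.0614 0.111 ]
90 [212 196   2   1   2] [212.5 196. ] [0.5085 0.2376 0.111 ]
90 [218 197  27   8  81] [231.4 200.4] [0.4955 0.1772 0.111 ]
90 [301 198   1   2   2] [301.  198.5] [ 0.5048 -0.0415  0.111 ]
90 [248 202   2   1   2] [248.5 202. ] [0.4911 0.1232 0.111 ]
90 [254 203   8   2   8] [257.5 203.9] [0.4856 0.0947 0.111 ]
cam [ 0.23501592 -0.01873056  1.60006652]
```

View pics/v1.png

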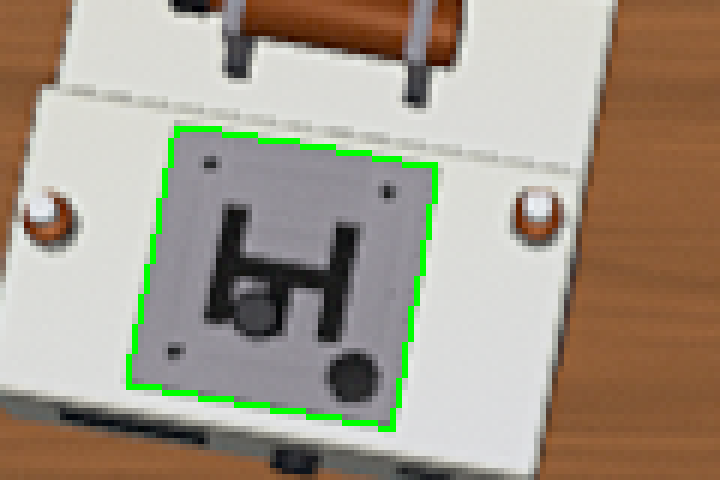

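Call:
servo_tool(
  rows=[
    [[0,0,-0.002],[0,0,0.87],1],
    [[0,0,-0.002],[0,0,0.87],1],
    [[0,0,-0.002],[0,0,0.87],1],
    [[0,0,-0.002],[0,0,0.87],1],
    [[0,0,-0.002],[0,0,0.87],1],
    [[0,0,-0.002],[0,0,0.87],1],
    [[-0.005,0.03,0],[0,0,0],1],
    [[-0.005,0.03,0],[0,0,0],1],
    [[-0.005,0.03,0],[0,0,0],1],
    [[-0.005,0.03,0],[0,0,0],1],
    [[-0.005,0.03,0],[0,0,0],1],
    [[-0.005,0.03,0],[0,0,0],1],
    [[-0.005,0.03,0],[0,0,0],1],
    [[-0.005,0.03,0],[0,0,0],1],
    [[-0.005,0.03,0],[0,0,0],1],
    [[-0.005,0.03,0],[0,0,0],1],
  ],
)

```text
clock: 1.48
tool_pos: [0.3544, -0.3326, 0.2385]
orientation: [180.0, -0.0, 171.3]
force: [1.1, 0.9, 0.4]
opening: -0.0001
```

```bash
cat >> h.py <<'E'
from math import *
Y=radians(-8.7); O=np.array([.578,.100])
A=np.array([[cos(Y),-sin(Y)],[sin(Y),cos(Y)]])
def tomix(p):
    p=np.asarray(p,float); return np.r_[(A.T@(p[:2]-O)),p[2:]]
E
python3 - <<'E'
from plant import optics,telemetry
from h import *
i=optics.camera_info("top")
o=telemetry.get_obs(); print(o['tool_pos'],o['orientation'],o['opening'],o['force'],tomix(o['tool_pos'])*1000,o['joint_pos'])
for z in (.185,.19):print("knob top",tomix(onplane(i,[252.8,181.7],z)[0])*1000)
print("peg head",tomix(onplane(i,[268.4,192.5],.128)[0])*1000)
for q in ([244.5,157.2],[274.2,161.6],[238.4,188.2]): print(tomix(onplane(i,q,.113)[0])*1000)
E
```

```text
[ 0.35442023 -0.3326269   0.23846899] [ 1.79992488e+02 -4.14281797e-04  1.71287490e+02] -7.576011643572512e-05 [1.14169387 0.93549909 0.38847778] [-155.56773677 -461.46790316  238.46898969] [-1.99482180e+01  1.99316134e+00 -2.13238954e+01 -7.93486639e-03
 -6.66848134e+01 -7.87611517e+01]
knob top [-37.84333278  -0.59251914 185.        ]
knob top [-38.84411628  -1.18843448 190.        ]
peg head [-52.18704818 -47.97447123 128.        ]
[ 50.79053261  48.59907718 113.        ]
[ 52.20811994 -47.40192343 113.        ]
[-51.59485764  49.06368683 113.        ]
```

Call:
servo_tool(
  rows=[
    [[-0.0047,0.0308,0],[0,0,0],1],
    [[-0.0047,0.0308,0],[0,0,0],1],
    [[-0.0047,0.0308,0],[0,0,0],1],
    [[-0.0047,0.0308,0],[0,0,0],1],
    [[-0.0047,0.0308,0],[0,0,0],1],
    [[-0.0047,0.0308,0],[0,0,0],1],
    [[-0.0047,0.0308,0],[0,0,0],1],
    [[-0.0047,0.0308,0],[0,0,0],1],
    [[-0.0047,0.0308,0],[0,0,0],1],
    [[-0.0047,0.0308,0],[0,0,0],1],
    [[-0.0047,0.0308,0],[0,0,0],1],
    [[-0.0047,0.0308,0],[0,0,0],1],
    [[-0.0047,0.0308,0],[0,0,0],1],
    [[-0.0047,0.0308,0],[0,0,0],1],
    [[-0.0047,0.0308,0],[0,0,0],1],
    [[0,0,0],[0,0,0],1],
    [[0,0,0],[0,0,0],1],
  ],
)

```text
clock: 2.9
tool_pos: [0.494, 0.1132, 0.238]
orientation: [-180.0, -0.1, 171.4]
force: [-0.2, -0.2, 0.2]
opening: 0.0005
```

Run:
```python
from plant import optics,telemetry
from h import *
o=telemetry.get_obs(); print(o['clock'],o['force'],tomix(o['tool_pos'])*1000)
for n in ("wrist","scene"): cv2.imwrite(f"pics/{n}1.png",optics.snapshot(n)[:,:,::-1])
im=cv2.imread("pics/scene1.png")[150:290,250:430]
cv2.imwrite("pics/s1c.png",cv2.resize(im,None,fx=4,fy=4))
```

```text
2.9 [-0.20415835 -0.21685735  0.179861  ] [-85.07523945   0.32631784 237.96242405]
```

View pics/wrist1.png

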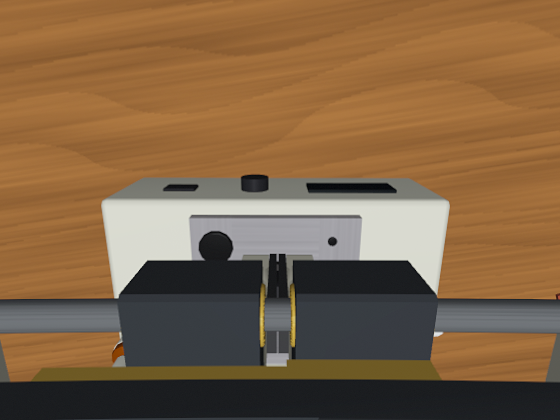

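View pics/s1c.png

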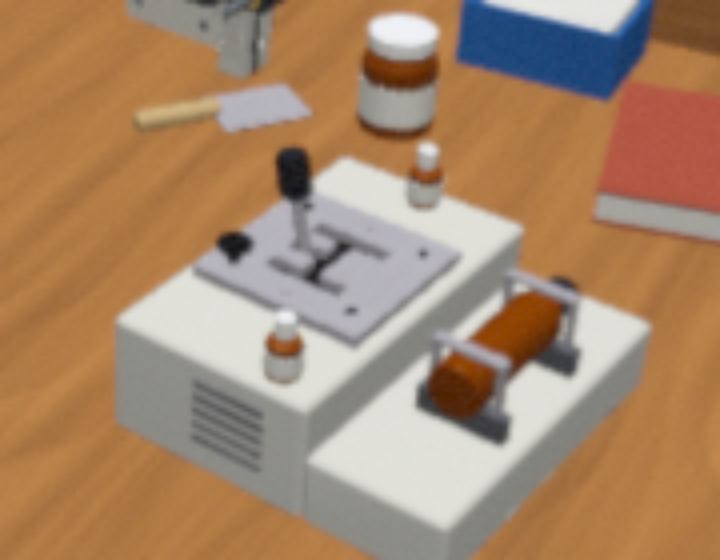

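Call:
servo_tool(
  rows=[
    [[0,0,0.025],[0,0,0],1],
    [[0,0,0.025],[0,0,0],1],
    [[0,0,0.025],[0,0,0],1],
    [[0,0,0],[0,0,0],1],
    [[-0.005,0,0],[0,0,0],1],
    [[-0.005,0,0],[0,0,0],1],
    [[-0.005,0,0],[0,0,0],1],
    [[-0.005,0,0],[0,0,0],1],
    [[-0.005,0,0],[0,0,0],1],
    [[-0.005,0,0],[0,0,0],1],
    [[-0.005,0,0],[0,0,0],1],
    [[-0.005,0,0],[0,0,0],1],
    [[-0.005,0,0],[0,0,0],1],
    [[-0.005,0,0],[0,0,0],1],
    [[0,0,0],[0,0,0],1],
  ],
)

```text
clock: 4.25
tool_pos: [0.5443, 0.1043, 0.1634]
orientation: [-180.0, 0.0, 171.3]
force: [-1.1, 0.6, 1.5]
opening: 0.0006
```

Run:
```python
from plant import optics,telemetry
from h import *
o=telemetry.get_obs(); print(o['clock'],A.T@o['force'][:2],tomix(o['tool_pos'])*1000)
for n in ("top","scene"): cv2.imwrite(f"pics/{n}2.png",optics.snapshot(n)[:,:,::-1])
im=cv2.imread("pics/scene2.png")[170:260,270:390]
cv2.imwrite("pics/s2c.png",cv2.resize(im,None,fx=6,fy=6,interpolation=cv2.INTER_CUBIC))
```

```text
4.25 [-1.20154041  0.39484953] [-33.98229879  -0.8397971  163.40035387]
```

View pics/s2c.png

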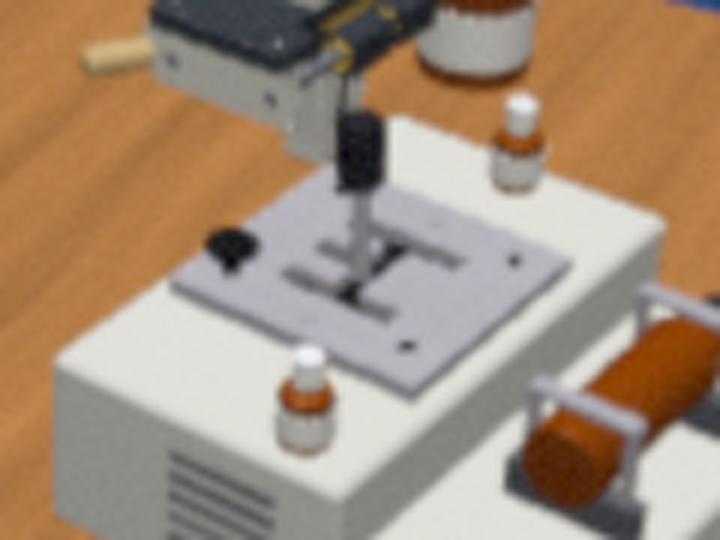

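Call:
servo_tool(
  rows=[
    [[-0.002,0,0],[0,0,0],1],
    [[-0.002,0,0],[0,0,0],1],
    [[-0.002,0,0],[0,0,0],1],
    [[-0.002,0,0],[0,0,0],1],
    [[-0.002,0,0],[0,0,0],1],
    [[-0.001,0,0],[0,0,0],1],
    [[0,0,0],[0,0,0],1],
  ],
)

```text
clock: 4.93
tool_pos: [0.5545, 0.1027, 0.1635]
orientation: [180.0, 0.0, 171.3]
force: [-1.8, 0.4, 2.2]
opening: 0.0004
```

```bash
cat > look.py <<'E'
import sys
from plant import optics,telemetry
from h import *
k=sys.argv[1]
o=telemetry.get_obs(); print(o['clock'],A.T@o['force'][:2],o['force'][2],tomix(o['tool_pos'])*1000)
s=optics.snapshot("scene")[:,:,::-1]; cv2.imwrite(f"pics/scene{k}.png",s)
cv2.imwrite(f"pics/s{k}c.png",cv2.resize(s[170:260,270:390],None,fx=6,fy=6,interpolation=cv2.INTER_CUBIC))
i=optics.camera_info("scene")
# expected crop pixels of the lever axis at plate height and knob mid for candidate positions
if len(sys.argv)>2:
    for a in sys.argv[2:]:
        x,y=map(float,a.split(","))
        r=np.hypot(x,y);
        g=np.array([x,y])/1000*.105/.1
        c=cos(asin(min(1,r/100)))
        for d in (.115,.168):
            p=np.r_[O+A@(np.array([x,y])/1000*d/.1),.005+d*c]
            print(a,d,((proj(i,p)[0]-[270,170])*6).round(0))
E
python3 look.py 3 -4,0 -2,0 0,0 2,0
```

```text
4.9333 [-1.8848913   0.13492886] 2.245026594223258 [-23.63835507  -0.86333056 163.53977158]
-4,0 0.115 [364. 243.]
-4,0 0.168 [368. 151.]
-2,0 0.115 [368. 245.]
-2,0 0.168 [374. 153.]
0,0 0.115 [372. 246.]
0,0 0.168 [379. 155.]
2,0 0.115 [376. 248.]
2,0 0.168 [385. 158.]
```

View pics/s3c.png

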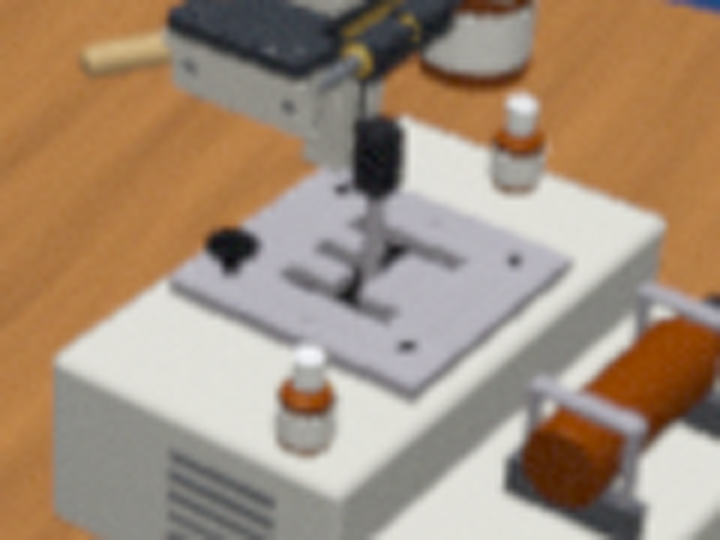

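Call:
servo_tool(
  rows=[
    [[-0.001,0,0],[0,0,0],1],
    [[-0.001,0,0],[0,0,0],1],
    [[0.01,0,0],[0,0,0],1],
    [[0.018,0,0],[0,0,0],1],
    [[0,0.015,0],[0,0,0],1],
    [[0,0.018,0],[0,0,0],1],
    [[0,0.018,0],[0,0,0],1],
    [[-0.017,0,0],[0,0,0],1],
    [[-0.017,0,0],[0,0,0],1],
    [[-0.017,0,0],[0,0,0],1],
    [[0,0,0],[0,0,0],1],
    [[0,0,0],[0,0,0],1],
  ],
)

```text
clock: 5.98
tool_pos: [0.5869, 0.1498, 0.1628]
orientation: [-180.0, -0.0, 171.3]
force: [0.1, -0.5, -0.5]
opening: 0.0006
```

```bash
python3 look.py 4 -2,0 0,0 2,0
python3 - <<'E'
from plant import optics
from h import *
cv2.imwrite("pics/wr4.png",optics.snapshot("wrist")[:,:,::-1])
E
```

```text
5.9833 [ 0.1471058  -0.51087794] -0.4734978072459516 [  1.31146072  50.54996738 162.80339182]
-2,0 0.115 [368. 245.]
-2,0 0.168 [374. 153.]
0,0 0.115 [372. 246.]
0,0 0.168 [379. 155.]
2,0 0.115 [376. 248.]
2,0 0.168 [385. 158.]
```

View pics/s4c.png

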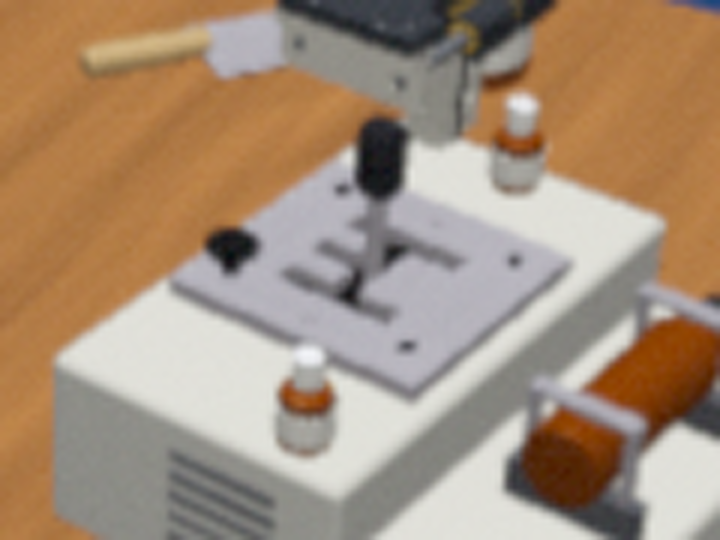

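View pics/wr4.png

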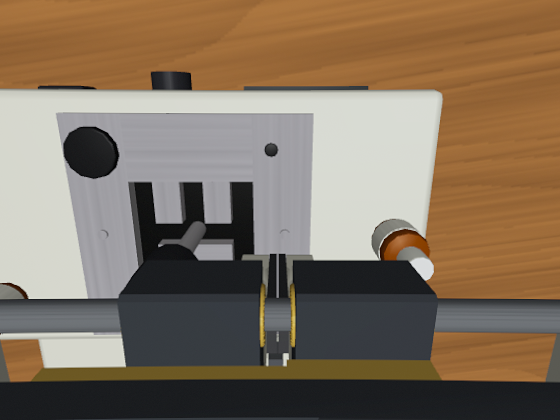

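Call:
servo_tool(
  rows=[
    [[0,-0.005,0],[0,0,0],1],
    [[0,-0.005,0],[0,0,0],1],
    [[0,-0.005,0],[0,0,0],1],
    [[0,-0.004,0],[0,0,0],1],
    [[0,-0.004,0],[0,0,0],1],
    [[0,-0.004,0],[0,0,0],1],
    [[0,-0.004,0],[0,0,0],1],
    [[0,-0.004,0],[0,0,0],1],
    [[0,0,0],[0,0,0],1],
  ],
)

```text
clock: 6.83
tool_pos: [0.5814, 0.1142, 0.1639]
orientation: [180.0, 0.0, 171.3]
force: [-0.1, 1.4, 1.1]
opening: 0.0004
```

```bash
python3 look.py 5 0,-5 0,-10 0,-15 -2,-10 2,-10
```

```text
6.8333 [-0.30177868  1.39956422] 1.0941451745381445 [  1.23999369  14.58617314 163.86222152]
0,-5 0.115 [365. 252.]
0,-5 0.168 [370. 163.]
0,-10 0.115 [359. 257.]
0,-10 0.168 [360. 171.]
0,-15 0.115 [352. 264.]
0,-15 0.168 [350. 180.]
-2,-10 0.115 [355. 256.]
-2,-10 0.168 [354. 168.]
2,-10 0.115 [363. 259.]
2,-10 0.168 [365. 173.]
```

View pics/s5c.png

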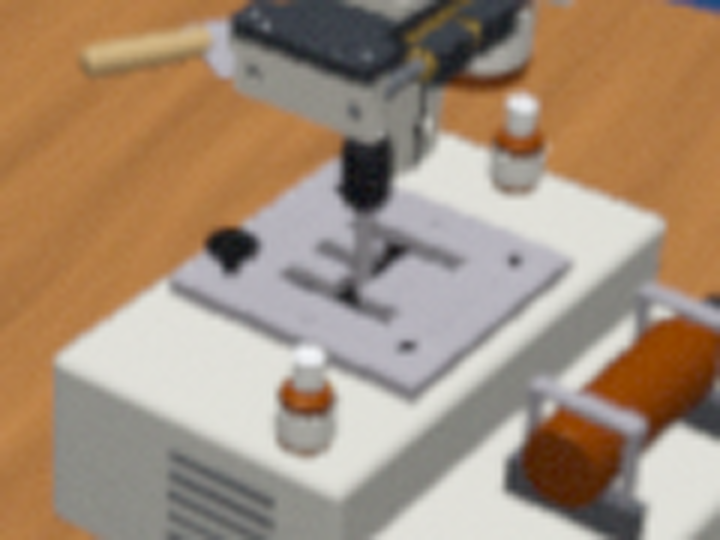

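Call:
servo_tool(
  rows=[
    [[0.0003,-0.004,0],[0,0,0],1],
    [[0.0003,-0.004,0],[0,0,0],1],
    [[0.0003,-0.004,0],[0,0,0],1],
    [[0.0003,-0.004,0],[0,0,0],1],
    [[0.0003,-0.003,0],[0,0,0],1],
    [[0.0003,-0.003,0],[0,0,0],1],
    [[0,0,0],[0,0,0],1],
  ],
)

```text
clock: 7.47
tool_pos: [0.576, 0.0927, 0.1634]
orientation: [-180.0, -0.0, 171.3]
force: [1.0, 1.5, 0.8]
opening: 0.0004
```

```bash
python3 look.py 6 0,-20 0,-25 0,-28 -2,-25 2,-25
```

```text
7.4667 [0.78995218 1.66579876] 0.7714562726722329 [ -0.85245238  -7.54327755 163.43690447]
0,-20 0.115 [345. 270.]
0,-20 0.168 [339. 189.]
0,-25 0.115 [338. 278.]
0,-25 0.168 [329. 200.]
0,-28 0.115 [334. 282.]
0,-28 0.168 [323. 207.]
-2,-25 0.115 [335. 276.]
-2,-25 0.168 [323. 198.]
2,-25 0.115 [342. 279.]
2,-25 0.168 [335. 203.]
```

View pics/s6c.png

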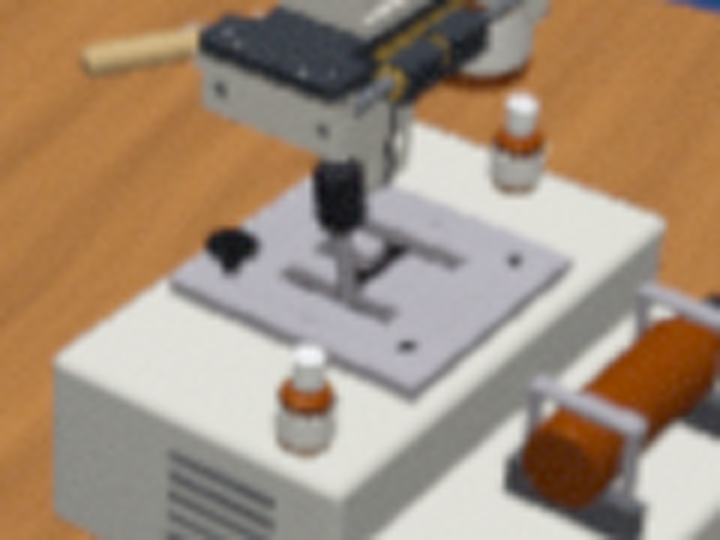

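Call:
servo_tool(
  rows=[
    [[0.0003,-0.002,0],[0,0,0],1],
    [[0.0003,-0.002,0],[0,0,0],1],
    [[0.0003,-0.002,0],[0,0,0],1],
    [[0.0003,-0.002,0],[0,0,0],1],
    [[0.0003,-0.002,0],[0,0,0],1],
    [[0,0,0],[0,0,0],1],
  ],
)

```text
clock: 8.02
tool_pos: [0.5731, 0.0833, 0.1636]
orientation: [-180.0, -0.0, 171.3]
force: [0.4, 1.9, -0.8]
opening: 0.0007
```

```bash
python3 look.py 7 0,-28 0,-30 0,-32 -2,-30 2,-30
```

```text
8.0167 [0.11941434 1.96851326] -0.8316417285577891 [ -2.32666051 -17.29523278 163.56340794]
0,-28 0.115 [334. 282.]
0,-28 0.168 [323. 207.]
0,-30 0.115 [332. 285.]
0,-30 0.168 [319. 212.]
0,-32 0.115 [329. 289.]
0,-32 0.168 [314. 217.]
-2,-30 0.115 [328. 284.]
-2,-30 0.168 [313. 209.]
2,-30 0.115 [335. 287.]
2,-30 0.168 [324. 214.]
```

View pics/s7c.png

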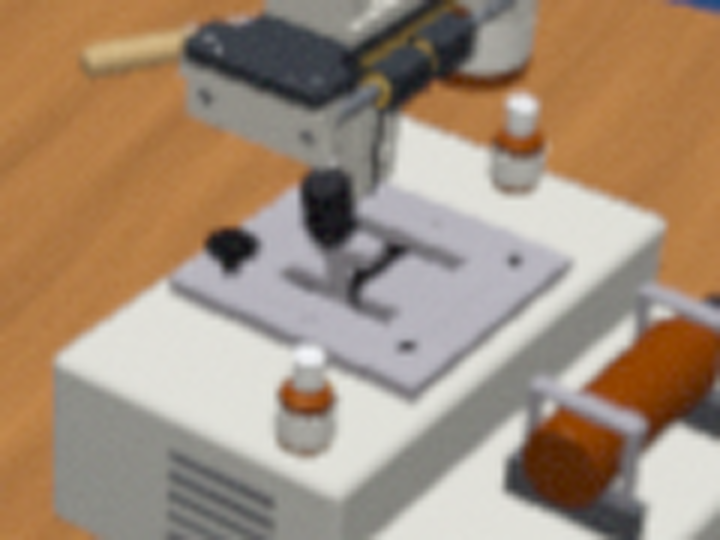

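Call:
servo_tool(
  rows=[
    [[0.0002,-0.0015,0],[0,0,0],1],
    [[0.0002,-0.0015,0],[0,0,0],1],
    [[0,-0.001,0],[0,0,0],1],
    [[0,0,0],[0,0,0],1],
  ],
)

```text
clock: 8.4
tool_pos: [0.5722, 0.0795, 0.1635]
orientation: [-180.0, -0.0, 171.3]
force: [0.2, 1.9, -0.3]
opening: 0.0005
```

```bash
python3 look.py 8 0,-28 0,-30 0,-32 -2,-30 2,-30
```

```text
8.4 [-0.1079939   1.91769026] -0.33350175215719036 [ -2.68481482 -21.12480477 163.51139735]
0,-28 0.115 [334. 282.]
0,-28 0.168 [323. 207.]
0,-30 0.115 [332. 285.]
0,-30 0.168 [319. 212.]
0,-32 0.115 [329. 289.]
0,-32 0.168 [314. 217.]
-2,-30 0.115 [328. 284.]
-2,-30 0.168 [313. 209.]
2,-30 0.115 [335. 287.]
2,-30 0.168 [324. 214.]
```

View pics/s8c.png

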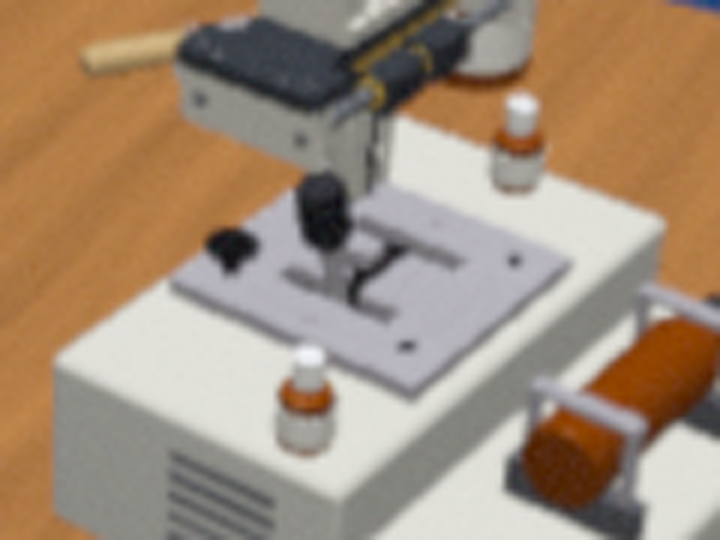

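Call:
servo_tool(
  rows=[
    [[0,-0.0015,0],[0,0,0],1],
    [[0,0,0],[0,0,0],1],
    [[0,0.012,0],[0,0,0],1],
    [[0,0.02,0],[0,0,0],1],
    [[-0.016,0,0],[0,0,0],1],
    [[-0.016,0,0],[0,0,0],1],
    [[-0.016,0,0.004],[0,0,0],1],
    [[0,0,0],[0,0,0],1],
    [[0,-0.019,0],[0,0,0],1],
    [[0,-0.019,0],[0,0,0],1],
    [[0,-0.02,0],[0,0,0],1],
    [[0,0,0],[0,0,0],1],
    [[0,0,0],[0,0,0],1],
  ],
)

```text
clock: 9.53
tool_pos: [0.6151, 0.0447, 0.1596]
orientation: [-180.0, -0.0, 171.2]
force: [0.3, -0.0, 0.2]
opening: 0.0002
```

```bash
python3 look.py 9 0,-30 0,-31 0,-32 2,-30
```

```text
9.5333 [ 0.31590527 -0.00142815] 0.2370600846889751 [ 45.01395041 -49.08769245 159.60134811]
0,-30 0.115 [332. 285.]
0,-30 0.168 [319. 212.]
0,-31 0.115 [330. 287.]
0,-31 0.168 [317. 214.]
0,-32 0.115 [329. 289.]
0,-32 0.168 [314. 217.]
2,-30 0.115 [335. 287.]
2,-30 0.168 [324. 214.]
```

View pics/s9c.png

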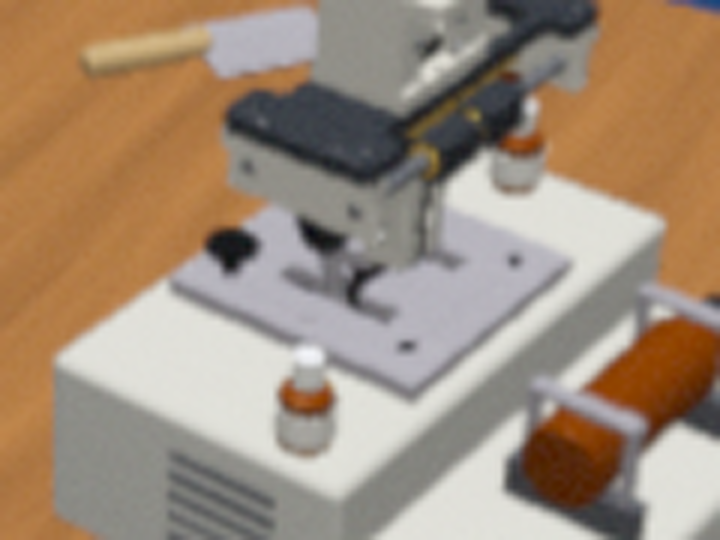

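Call:
servo_tool(
  rows=[
    [[0.006,0,0],[0,0,0],1],
    [[0.006,0,0],[0,0,0],1],
    [[0.004,0,0],[0,0,0],1],
    [[0.004,0,0],[0,0,0],1],
    [[0.004,0,0],[0,0,0],1],
    [[0.004,0,0],[0,0,0],1],
    [[0.004,0,0],[0,0,0],1],
    [[0.004,0,0],[0,0,0],1],
    [[0,0,0],[0,0,0],1],
  ],
)

```text
clock: 10.33
tool_pos: [0.5795, 0.0509, 0.1599]
orientation: [180.0, 0.0, 171.3]
force: [1.8, 0.3, 0.4]
opening: 0.0003
```

```bash
python3 look.py 10 -5,-30 -10,-30 -15,-30
```

```text
10.3333 [1.76111906 0.54730765] 0.4258562848081132 [  8.93268678 -48.34451401 159.86181107]
-5,-30 0.115 [322. 281.]
-5,-30 0.168 [304. 206.]
-10,-30 0.115 [312. 278.]
-10,-30 0.168 [290. 201.]
-15,-30 0.115 [303. 275.]
-15,-30 0.168 [275. 197.]
```

View pics/s10c.png

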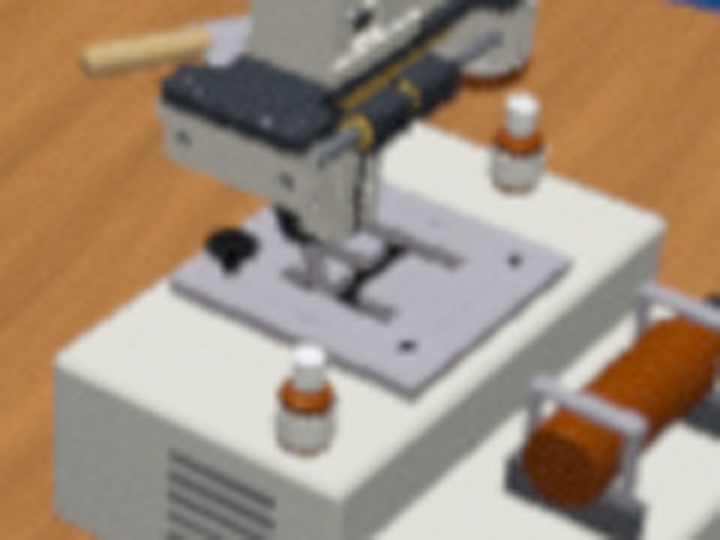

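Call:
servo_tool(
  rows=[
    [[0.004,0,0],[0,0,0],1],
    [[0.004,0,0],[0,0,0],1],
    [[0.004,0,0],[0,0,0],1],
    [[0.003,0,0],[0,0,0],1],
    [[0.003,0,0],[0,0,0],1],
    [[0.002,0,0],[0,0,0],1],
    [[0.002,0,0],[0,0,0],1],
    [[0,0,0],[0,0,0],1],
  ],
)

```text
clock: 11.05
tool_pos: [0.5578, 0.054, 0.1595]
orientation: [-180.0, -0.0, 171.3]
force: [1.4, -0.0, -0.6]
opening: 0.0002
```

```bash
python3 look.py 11 -20,-30 -23,-30 -25,-30
```

```text
11.05 [1.42156254 0.20950336] -0.616184862665648 [-12.99467509 -48.47641612 159.54631464]
-20,-30 0.115 [293. 273.]
-20,-30 0.168 [261. 194.]
-23,-30 0.115 [287. 272.]
-23,-30 0.168 [252. 192.]
-25,-30 0.115 [283. 271.]
-25,-30 0.168 [247. 191.]
```

View pics/s11c.png

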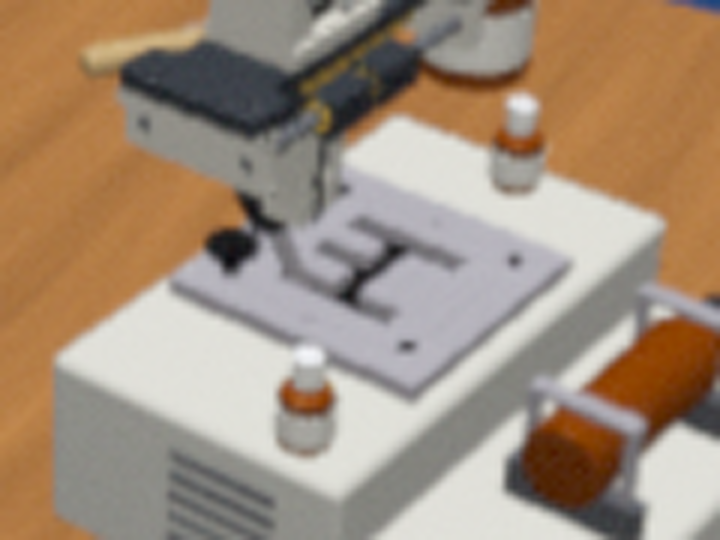

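Call:
servo_tool(
  rows=[
    [[0.0015,0,0],[0,0,0],1],
    [[0.0015,0,0],[0,0,0],1],
    [[0.0015,0,0],[0,0,0],1],
    [[0.0015,0,0],[0,0,0],1],
    [[0,0,0],[0,0,0],1],
  ],
)

```text
clock: 11.52
tool_pos: [0.5524, 0.055, 0.1597]
orientation: [180.0, 0.0, 171.3]
force: [2.7, -0.2, -1.8]
opening: 0.0004
```

Call:
servo_tool(
  rows=[
    [[0.001,0,0],[0,0,0],1],
    [[0.001,0,0],[0,0,0],1],
    [[0,0,0],[0,0,0],1],
  ],
)

```text
clock: 11.77
tool_pos: [0.5515, 0.0554, 0.1599]
orientation: [180.0, 0.1, 171.3]
force: [7.7, -1.6, -4.7]
opening: 0.0005
```

Call:
servo_tool(
  rows=[
    [[-0.006,0,0],[0,0,0],1],
    [[-0.015,0,0],[0,0,0],1],
    [[-0.015,0,0],[0,0,0],1],
    [[0,0,-0.03],[0,0,0],1],
    [[0,0,-0.03],[0,0,0],1],
    [[0,0,-0.03],[0,0,0],1],
    [[0,0.03,-0.02],[0,0,0],1],
    [[0,0.04,-0.02],[0,0,0],1],
    [[0,0.04,0],[0,0,0],1],
    [[0,0.04,0],[0,0,0],1],
    [[0,0.04,0],[0,0,0],1],
    [[0,0.04,0],[0,0,0],1],
    [[0,0,0],[0,0,0],1],
  ],
)

```text
clock: 12.85
tool_pos: [0.62, 0.2802, 0.2859]
orientation: [-179.9, -0.2, 171.5]
force: [-1.6, -1.0, -1.3]
opening: 0.0005
```

```bash
python3 look.py 12 -20,-30 -23,-30 -25,-30 -25,-28 -25,-32
python3 - <<'E'
from plant import optics
from h import *
im=optics.snapshot("top")[:,:,::-1]; cv2.imwrite("pics/top12.png",im)
cv2.imwrite("pics/t12c.png",cv2.resize(im[130:215,200:320],None,fx=6,fy=6,interpolation=cv2.INTER_CUBIC))
E
```

```text
12.85 [-1.46349951 -1.26642104] -1.272283995083285 [ 14.2242579  184.44373628 285.94358119]
-20,-30 0.115 [293. 273.]
-20,-30 0.168 [261. 194.]
-23,-30 0.115 [287. 272.]
-23,-30 0.168 [252. 192.]
-25,-30 0.115 [283. 271.]
-25,-30 0.168 [247. 191.]
-25,-28 0.115 [286. 268.]
-25,-28 0.168 [251. 187.]
-25,-32 0.115 [280. 274.]
-25,-32 0.168 [243. 196.]
```

View pics/s12c.png

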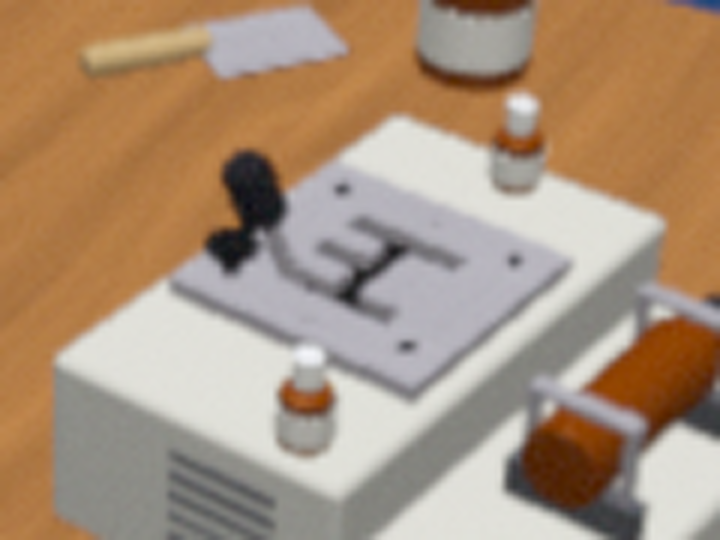

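View pics/t12c.png

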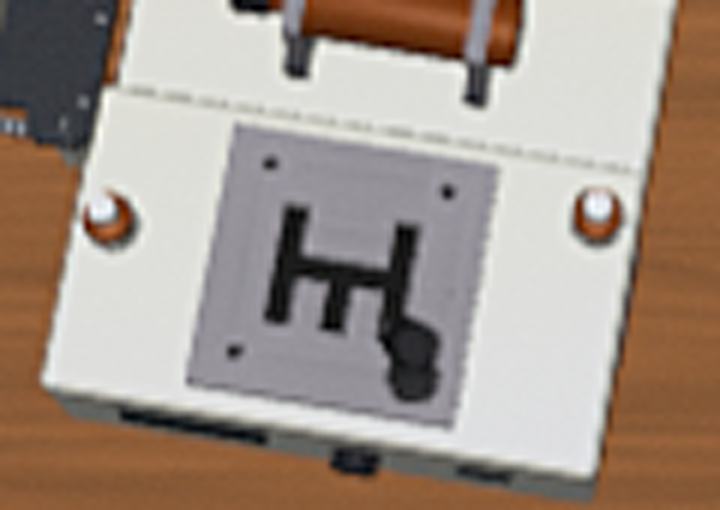

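Run:
```python
from plant import optics
from h import *
i=optics.camera_info("scene"); im=cv2.imread("pics/scene12.png")
d=(im.max(2)<70).astype(np.uint8); d[:,:300]=0; d[:192]=0; d[208:]=0; d[:,320:]=0
n,l,s,c=cv2.connectedComponentsWithStats(d)
for q in range(1,n): print(s[q],c[q])
k=1+np.argmax(s[1:,4]); ys,xs=np.where(l==k)
for y in range(ys.min(),ys.max()+1): print(y,xs[ys==y].min(),xs[ys==y].max())
# expected silhouette: knob axis ends
for g in (-20,-22,-24,-25,-26):
    u=np.array([g,-29.5])/100; 
    P=[np.r_[O+A@(u*t),.005+t*sqrt(1-u@u)] for t in (.150,.168,.186)]
    print(g,proj(i,P).round(1).tolist())
```

```text
[308 196   9  12  85] [311.91764706 201.57647059]
196 309 312
197 308 314
198 308 314
199 308 315
200 308 315
201 308 315
202 309 316
203 309 316
204 309 316
205 310 316
206 310 315
207 310 315
-20 [[315.5, 206.7], [313.7, 202.1], [311.8, 197.5]]
-22 [[314.6, 206.5], [312.7, 201.9], [310.8, 197.3]]
-24 [[313.8, 206.4], [311.8, 201.8], [309.7, 197.1]]
-25 [[313.4, 206.3], [311.3, 201.7], [309.2, 197.0]]
-26 [[313.0, 206.2], [310.8, 201.6], [308.7, 197.0]]
```

Run:
```python
from plant import optics
from h import *
i=optics.camera_info("scene")
W=lambda x,y,z: np.r_[O+A@(np.array([x,y])/1000),z]
im=cv2.imread("pics/scene12.png"); g=im.max(2)
for nm,p in (("RL",W(52,48,.113)),("RR",W(52,-48,.113)),("FL",W(-52,48,.113)),("peg",W(-52,-48,.126))):
    e=proj(i,p)[0]; x,y=e.round().astype(int); r=7 if nm=="peg" else 3
    w=np.clip(130-g[y-r:y+r+1,x-r:x+r+1].astype(float),0,None)
    if nm=="peg": w[:, :]=w*(w>60)
    yy,xx=np.mgrid[y-r:y+r+1,x-r:x+r+1]
    print(nm,e,(xx*w).sum()/w.sum(),(yy*w).sum()/w.sum())
```

```text
RL [355.3409078  212.38661775] 355.125 213.0
RR [337.50311817 226.64728988] 337.41818181818184 227.0
FL [326.64481824 200.51725828] 326.5 201.0
peg [308.38861827 210.04014454] 310.24218123496394 207.78636728147555
```

The image puts the lever at about 22–24 mm from the channel and the contact position says about 25 mm. I'll push it again to confirm that it sits on its end stop.

Call:
servo_tool(
  rows=[
    [[0,-0.039,0],[0,0,0],1],
    [[0,-0.039,0],[0,0,0],1],
    [[0,-0.039,0],[0,0,0],1],
    [[0,-0.039,0],[0,0,0],1],
    [[0,-0.039,0],[0,0,0],1],
    [[0,-0.038,0],[0,0,0],1],
    [[0,0,0],[0,0,0],1],
    [[0,0,0.03],[0,0,0],1],
    [[0,0,0.03],[0,0,0],1],
    [[0,0,0.03],[0,0,0],1],
    [[0,0,0.03],[0,0,0],1],
    [[0,0,0.006],[0,0,0],1],
    [[0,0,0],[0,0,0],1],
    [[0.01,0,0],[0,0,0],1],
    [[0.01,0,0],[0,0,0],1],
    [[0.008,0,0],[0,0,0],1],
    [[0.002,0,0],[0,0,0],1],
    [[0,0,0],[0,0,0],1],
  ],
)

```text
clock: 14.45
tool_pos: [0.5551, 0.0491, 0.1637]
orientation: [179.9, 0.1, 171.3]
force: [0.4, -0.6, -0.9]
opening: 0.0003
```

```bash
python3 look.py 13
```

```text
14.45 [ 0.4969002  -0.55682006] -0.8827897093772402 [-14.95117251 -53.7711542  163.69720727]
```

Call:
servo_tool(
  rows=[
    [[0.0,0.003,0.004],[0,0,0],1],
    [[0.002,0,0],[0,0,0],1],
    [[0.001,0,0],[0,0,0],1],
    [[0.001,0,0.0],[0,0,0],1],
    [[0,0,0],[0,0,0],1],
  ],
)

```text
clock: 14.92
tool_pos: [0.5525, 0.0524, 0.1583]
orientation: [180.0, 0.1, 171.3]
force: [3.1, 0.2, -1.4]
opening: 0.0004
```

```bash
python3 look.py 14
```

```text
14.9167 [3.02518844 0.69024977] -1.3862708755050122 [-17.99211835 -50.90526419 158.27421391]
```

Call:
servo_tool(
  rows=[
    [[0.001,0,0.0005],[0,0,0],1],
    [[0.001,0,0.0005],[0,0,0],1],
    [[0,0,0],[0,0,0],1],
  ],
)

```text
clock: 15.22
tool_pos: [0.5518, 0.0527, 0.1581]
orientation: [180.0, 0.2, 171.3]
force: [6.9, -2.8, 0.2]
opening: 0.0004
```

```bash
python3 look.py 15
```

```text
15.2167 [ 7.21400224 -1.68176851] 0.23911781415055577 [-18.77973245 -50.76490303 158.12667884]
```

Call:
servo_tool(
  rows=[
    [[0.001,0,0.001],[0,0,0],1],
    [[0.001,0,0],[0,0,0],1],
    [[0,0,0],[0,0,0],1],
  ],
)

```text
clock: 15.52
tool_pos: [0.5513, 0.0529, 0.1581]
orientation: [179.9, 0.4, 171.4]
force: [11.0, -3.1, 1.1]
opening: 0.0004
```

```bash
python3 look.py 16
```

```text
15.5167 [11.37955893 -1.37012427] 1.064330885686359 [-19.31274377 -50.5782977  158.05103244]
```

View pics/s16c.png

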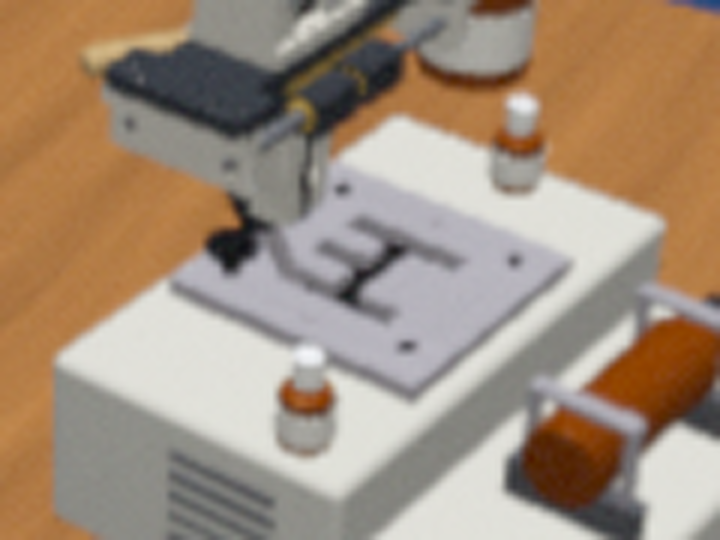

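Force rises to 11 N with almost no travel, so the lever is on its end stop. I'll withdraw the arm.

Call:
servo_tool(
  rows=[
    [[-0.008,0,0],[0,0,0],1],
    [[-0.015,0,0],[0,0,0],1],
    [[-0.015,0,0],[0,0,0],1],
    [[0,0,-0.03],[0,0,0],1],
    [[0,0,-0.03],[0,0,0],1],
    [[0,0,-0.03],[0,0,0],1],
    [[0,0.03,-0.02],[0,0,0],1],
    [[0,0.04,-0.02],[0,0,0],1],
    [[0,0.04,0],[0,0,0],1],
    [[0,0.04,0],[0,0,0],1],
    [[0,0.04,0],[0,0,0],1],
    [[0,0.04,0],[0,0,0],1],
    [[0,0,0],[0,0,0],1],
    [[0,0,0],[0,0,0],1],
  ],
)

```text
clock: 16.73
tool_pos: [0.6191, 0.2737, 0.2828]
orientation: [-179.9, -0.2, 171.5]
force: [-1.0, -1.3, -1.3]
opening: 0.0004
```

```bash
python3 look.py 17
python3 - <<'E'
from h import *
from plant import optics
im=cv2.imread("pics/scene17.png")
d=(im.max(2)<70).astype(np.uint8); d[:,:300]=0; d[:192]=0; d[208:]=0; d[:,320:]=0
n,l,s,c=cv2.connectedComponentsWithStats(d);k=1+np.argmax(s[1:,4]);print(s[k],c[k])
im=optics.snapshot("top")[:,:,::-1]; cv2.imwrite("pics/top17.png",im)
E
```

```text
16.7333 [-0.79894925 -1.46091097] -1.3098776147278097 [ 14.33623649 177.92532297 282.77370757]
[307 196  10  12  84] [311.77380952 201.5       ]
```

View pics/scene17.png

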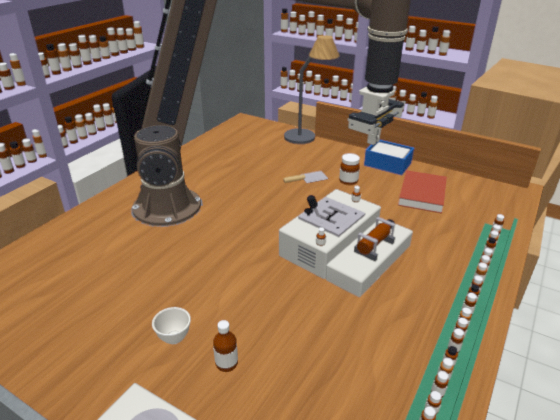

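View pics/top17.png

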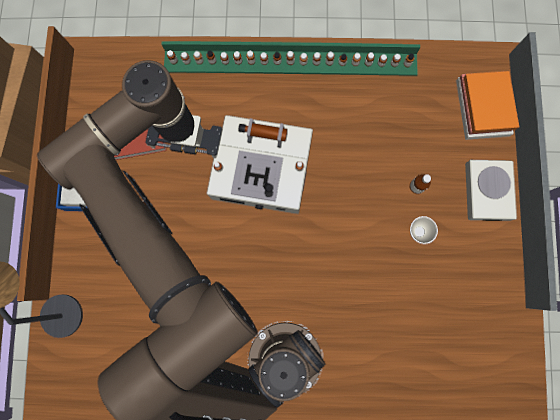

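The lever leans over the front-right slot beside the peg (scene 311,201). The vials, jar, bottle, mortar and spatula stand where they were, and the arm is clear. I'm handing it in.

```bash
python3 -c "
from plant import ctrl; print(ctrl.close_job())"
```

```text
the job is handed in; nothing more can be done
None
```

The lever is in the front-right corner slot, the one with the tall peg, and the job is handed in at about 17 s of the 48 s allowed. I pushed it with closed fingertips out of the park slot, along the cross channel to the right, then forward into that slot, and it entered no other corner slot.

**Last checks**
- **End stop:** on a second push the force rose from 3 to 11 N over about 1.3 mm of travel. The lever itself moves at 2 to 3 N, so it is on its stop. The finger position there puts the lever about 25 mm from the channel's centre line, as expected for fully home.
- **Disagreement:** the camera estimate before that push read about 22–24 mm. The knob's image hardly moved afterwards, so I put the difference down to pixel and calibration error.
- **Knob:** during the first push home, the fingers pressed up on it with about 4.7 N. That is below its 10 N spring, and it looks fully down in the pictures.
- **Surroundings:** the vials, jar, bottle, mortar and spatula look unmoved, and the arm is clear of everything.

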